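# Stopper the sample flask and hold its clamp arm open

## Task

The amber sample flask stands in the spring clamp beside the packing machine. First take the blue stopper from the wooden rack, set it fully home and straight in the flask's neck and let go of it; then take the yellow post of the sprung green clamp arm, swing the arm away from the flask until it is past its click and the pawl has snapped back, and finish while still holding the arm open there, so that a colleague can lift the flask out. Leave the flask standing in place, and do not disturb the other two stoppers, the steel cup or the white bottle.

Things in the scene. Friction and masses are not known exactly. Their poses are not given: they have to be found in the camera images.
- stopper_grip (a point): Blue stopper, 45 g, upright in one of the rack's holes (which one varies). Point: middle of its pull grip, a cylinder 26 mm across and 48 mm high; z up along its axis. Below the grip a flange 36 mm across, 5 mm thick, its underside 30 mm below this point; below that the plug, 22 mm long, tapering from 23 to 18 mm across.
- stopper_seat (a point): The centre of the underside of the blue stopper's flange, which rests on the flask's rim when the stopper is home; 30 mm below stopper_grip, z up along the stopper.
- flask_mouth (a point): Centre of the rim's top of the amber flask, 137 mm above the table; z up along the flask. Flask loose, 300 g, 125 mm high, 70 mm across up to 70 mm from its foot, then a shoulder to a neck 33 mm across with a straight bore 26 mm across. It stands on the clamp's base plate, gripped between the arm's roller and two idlers.
- station: Fixed clamp station: base plate 300 x 200 x 12 mm with idler block, green arm and brass pawl. Origin on the table under the flask's centre; x along the closed arm from its post to its pivot, y from arm to idler block, z up. Plate from x -125 to 175, y -125 to 75 mm. Closed arm along y -45 mm, post at x -95, pivot at x 60 mm.
- clamp_post (a point): Grip point on the axis of the round yellow upright post at the clamp arm's free end, 112 mm above the table. Post 16 mm across, yellow from 46 to 137 mm above the table, on a bar 10 mm wide whose top is at 50 mm. Nothing stands within 50 mm of the post above 60 mm. z up, x along the arm to the pivot.
- clamp_pivot (a point): A point on the clamp arm's vertical hinge axis at the same height as clamp_post and 155 mm from it. Opening swings the post about this point, counter-clockwise seen from above (away from the flask, towards the station's -y).
- clamp (a joint): Arm angle, rad: about 0 with its roller on the flask, grows as it opens, hard stop 0.46. Sprung shut: about 5 N at the post to start, 9 N fully open, 2 N extra at the click. The tooth meets the pawl at 0.15, tops it at 0.24, is clear of it at about 0.33. The pawl clicks but does not lock: let go, the arm springs shut.
- pawl (a joint): Travel in m of the sprung brass pawl slider (red pip) behind the pivot: 0 at rest, about 0.002 as the arm's tooth passes it, 0 again once it has snapped back behind the tooth. It works by itself.
- rack: Wooden stopper rack, fixed, 190 x 60 x 35 mm high, origin under its centre, x along its length. Three upright holes 28 mm across at x = -60, 0 and 60 mm, each with a stopper whose flange rests on the rack's top. The gripper has most room when its fingers close along the rack's y.
- stopper_black_grip (a point): A bystander: a black stopper of the same shape and size as the blue one, in another hole of the rack; this point is the middle of its pull grip, z up along its axis. Leave it where it is.
- stopper_white_grip (a point): A bystander: a white stopper of the same shape and size as the blue one, in another hole of the rack; this point is the middle of its pull grip, z up along its axis. Leave it where it is.
- cup: A bystander: steel cup 72 mm across and 80 mm high, origin under its centre, standing on the table.
- bottle: A bystander: white plastic bottle with a green cap, 60 mm across and 130 mm high, origin under its centre, standing on the table.
Things that resemble listed ones, but are neither listed nor needed, are in the scene too. Leave any purple look-alike of the part that bears stopper_grip alone. Of the things that look like the part that bears flask_mouth, the larger one is meant.

How it is judged:
On the way, in this order (a step that is already met when the one before it is completed fails the run):
1. the blue stopper is fully home in the flask's neck and let go (horizontal distance between stopper_seat and flask_mouth below 0.004 m and z of stopper_seat in the frame of flask_mouth between -0.004 and 0.003 m and angle between the z axis of stopper_seat and the z axis of flask_mouth, either way round below 0.12 rad and contact force between the fingers and stopper below 0.1 N), for 0.2 s.
2. the clamp arm is pushed open past its click, with the pawl back (value of joint clamp above 0.34 rad and value of joint pawl below 0.0015 m and contact force between the fingers and clamp above 2 N), for 0.2 s.
At the end, for the whole second after the job is handed in: Fingers still hold the arm open (over 2 N, steady, beyond 0.34 rad), pawl back within 1.5 mm; blue stopper let go in the neck, flange within 3 mm of the rim, 4 mm of centre, 0.12 rad of straight; flask upright (0.1 rad), mouth within 15 mm of its start (all of step 1 and all of step 2 and distance of flask_mouth from where it was at the start of the episode below 0.015 m and angle between flask_mouth's own z axis and vertical below 0.1 rad and velocity of joint clamp between -0.1 and 0.1 rad/s); the arm keeps its last pose, push and grip.
It fails at once if the black stopper is disturbed (moved 25 mm or more) (distance of stopper_black_grip from where it was at the start of the episode above 0.025 m).
It fails at once if the white stopper is disturbed (moved 25 mm or more) (distance of stopper_white_grip from where it was at the start of the episode above 0.025 m).
It fails at once if the cup is disturbed (moved 25 mm or more) (distance of cup from where it was at the start of the episode above 0.025 m).
It fails at once if the bottle is disturbed (moved 25 mm or more) (distance of bottle from where it was at the start of the episode above 0.025 m).
It fails at once if the flask is tipped or knocked out of its place (angle between flask_mouth's own z axis and vertical above 0.3 rad or distance of flask_mouth from where it was at the start of the episode above 0.04 m).
It also fails if it takes over 58 s, if anything falls off the work surface, if the arm or the gripper's body presses on something with over 40 N, if the wrist force passes 120 N, or if a joint passes its speed limit or range.

## Robot

A 6-joint arm with a two-finger parallel gripper is mounted at the origin on the work surface. World frame = base frame: x ahead of the robot, y to its left, z up, the work surface at z = 0. Lengths are in m, angles in rad, forces in N, time in s.
With the tool pointing down it reaches from about 0.3 to 0.85 m from the base axis. Payload 5.4 kg.
Tool frame: the origin (TCP) lies between the finger pads; the fingertips stand 8 mm ahead of it and the grasp point (between the pads) lies 11 mm behind it; z points along the fingers, y is the line along which they close (so a half turn about z gives the same grasp; the last joint's range is limited). The gripper opens to 85 mm and grips with 20 to 120 N. Pads are 22 mm wide; open, the fingers measure 114 mm over their backs; the gripper's body (76 mm by 85 mm) begins 54 mm behind the grasp point. The pads swing forward as they close: fully open they stand 13 mm farther back than shut.
Start: joints at [-1.505, 0.158, 1.597, -0, 1.386, -0.21], TCP at [0.157, -0.553, 0.239] pointing down, gripper open.
Joint ranges: [-2.91, 2.91], [-0.94, 2.29], [0.18, 2.7], [-1.29, 4.43], [0.17, 2.64], [-3, 3]. Speed limits (rad/s): [2.57, 2.57, 3.14, 3.14, 3.14, 3.14].

## Interface

Orientations are given as a unit quaternion [x, y, z, w].
In Python, from station import observe, capture, camera_params, hand_in gives the robot as it stands.
- The arm moves only by the shell command python3 -m inch 'ROWS' [OPENING] [FORCE]. ROWS is JSON, a list of rows, each an object with "delta_pos": the shift along the tool's x, y, z in m, a list of three; "rotation": the turn, a rotation vector about the tool's x, y, z in degrees, a list of three. A call has exactly 5 rows; each row shifts and turns the commanded pose from where the row before left it, along the tool's axes as they then stand; what a row does not reach is not made up. A row lasts 1/10 s, in which the tool goes at most 50 mm and 8.59 degrees, less where a joint would pass 70% of its speed; a pose out of reach is approached as far as the arm can. A call is refused whole if a number of a shift passes 0.05 or a number of a turn 8.59, either way. A call with a gripper value outside its range is refused whole. OPENING is the opening, from 0 (shut) to 1 (fully open), set as the call begins (- or left out, the last holds). The fingers move at their own pace and stop on an object; FORCE is the grip in N (left out, the last holds). Time passes only in rows, so rows that do not move let the fingers close, or fill a call up. It gives the time, the measured TCP pose, the force, the opening and the grip force at its end, in the units of the state.
- observe(): the state, without advancing time (a new reading comes with each control period).
- capture(name): name is "side" or "top" or "wrist"; returns the picture (384x512x3 uint8, red, green, blue); there is no depth.
- camera_params(name): a dict with "mtx" (3x3 intrinsics, pixels), "R" (3x3) and "t" (3): a world point X has camera coordinates R X + t. Camera axes: x right, y down, z forward; pixel columns grow to the right and rows downward; lengths in m; the calibration is good to about 2 mm. The wrist camera is an equidistant fisheye: a pixel r from the principal point sees the ray r / f radians off the axis. A picture is of the moment at which its call begins: read the wrist's pose just before it. camera_params takes no time and is no camera call; for the wrist camera it gives the pose at the moment of the call.
- hand_in(): hands the job in; it is judged then, once.
The state is a dict: "time_s": time; "qpos": joint angles; "qvel": joint speeds; "tau": joint torques, N m; "position": TCP position; "tool_rot": TCP orientation; "wrist_force": force on the tool from outside, world axes, zero at the start; "torque": the same for the moment, N m; "grip_width": finger opening in m; "finger_force": force on a finger pad.
Only numpy, scipy, OpenCV 4.12 (cv2) and the standard library are available. Lean on these libraries where they do the work, as an engineer would, in place of code of your own. Each camera call takes 0.05 s, during which the arm holds its last target. There are 200 camera calls.

## Working session

There is one attempt and no reset: what is moved stays moved. The work goes in short steps, Python scripts to look and compute and a shell command to move; the robot and the scene stay as the last step left them, time stands still between calls to the robot, and variables do not carry over. Pictures are saved under pics/ and viewed, at most 10 in all, crops included, and the job is handed in when it is done.

```bash
mkdir -p pics; ls
python3 - <<'E'
from station import *
import cv2,numpy as np
ims=[capture(n) for n in("side","top","wrist")]
for n,i in zip(("side","top","wrist"),ims): cv2.imwrite(f"pics/{n}0.png",i[...,::-1])
for n in("side","top","wrist"):
    p=camera_params(n);print(n,{k:np.round(v,3).tolist() if k in("mtx","R","t") else v for k,v in p.items()})
s=observe();print(s)
E
```

```text
pics
side {'mtx': [[428.12, 0.0, 256.189], [0.0, 428.12, 180.541], [0.0, 0.0, 1.0]], 'R': [[-0.968, -0.252, -0.006], [-0.188, 0.737, -0.649], [0.168, -0.627, -0.761]], 't': [0.576, 0.143, 0.992]}
top {'mtx': [[490.305, 0.0, 257.717], [0.0, 490.305, 189.717], [0.0, 0.0, 1.0]], 'R': [[0.008, -1.0, 0.015], [-0.997, -0.009, -0.082], [0.082, -0.014, -0.997]], 't': [0.037, 0.581, 1.174]}
wrist {'mtx': [[297.319, 0.0, 257.645], [0.0, 297.319, 194.299], [0.0, 0.0, 1.0]], 'R': [[0.272, -0.962, -0.002], [-0.927, -0.262, 0.269], [-0.259, -0.071, -0.963]], 't': [-0.573, -0.034, 0.378]}
{'time_s': 0.15, 'qpos': array([-1.50506610e+00,  1.58904476e-01,  1.59791927e+00, -1.36643359e-05,
        1.38622592e+00, -2.10131978e-01]), 'qvel': array([-1.52590323e-03, -7.41894092e-04, -4.22350655e-03,  1.03344283e-03,
        3.52105761e-05, -9.17786960e-04]), 'tau': array([ 1.72817545e-04, -3.96378279e+01, -3.31784999e+01, -1.18009052e-04,
        5.48063181e-03,  2.55910220e-05]), 'position': array([ 0.15654441, -0.55281294,  0.23855485]), 'tool_rot': array([ 9.90502141e-01,  1.37495371e-01,  4.58555555e-05, -7.27094958e-04]), 'wrist_force': array([-0.53580494,  0.10676293, -0.42183643]), 'torque': array([-0.01979041,  0.02260998, -0.01962297]), 'finger_force': 0.0, 'grip_width': 0.08528198313560087}
```

View pics/top0.png

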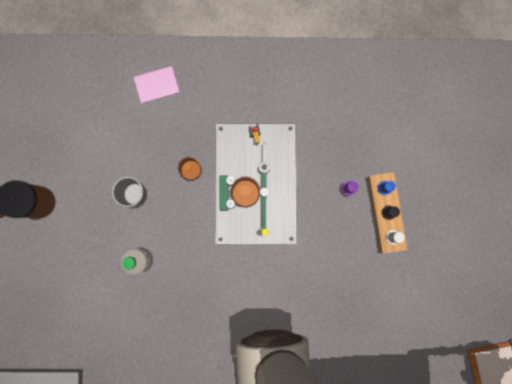

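View pics/side0.png

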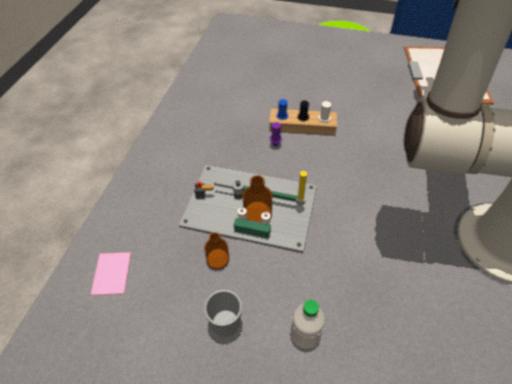

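The top view shows the station plate at about (256,184) with the flask at (245,193), the yellow post at (265,232) and the pivot at (264,168). The rack is at (388,213), with the blue stopper in its far hole at (387,187) and the purple look-alike at (350,187). The side view agrees: blue at (283,108), flask neck at (257,183), post at (303,185).

```bash
cat > h.py <<'E'
import cv2,numpy as np
from station import *
def ray(P,u,v):
    K=P["mtx"];R=np.array(P["R"]);t=np.array(P["t"])
    d=np.array([(u-K[0][2])/K[0][0],(v-K[1][2])/K[1][1]])
    if P.get("fish"):
        r=np.hypot(*d); d=d/r if r>0 else d; c=np.array([d[0]*np.sin(r),d[1]*np.sin(r),np.cos(r)])
    else: c=np.array([*d,1.])
    return -R.T@t, R.T@c
def cast(P,u,v,z):
    o,d=ray(P,u,v); return o+d*(z-o[2])/d[2]
def tri(a,b):
    A=np.zeros((3,3));y=np.zeros(3)
    for o,d in(a,b):
        d=d/np.linalg.norm(d);M=np.eye(3)-np.outer(d,d);A+=M;y+=M@o
    return np.linalg.solve(A,y)
def proj(P,X):
    c=np.array(P["R"])@X+P["t"];K=P["mtx"]
    if P.get("fish"):
        n=np.hypot(c[0],c[1]);th=np.arctan2(n,c[2]);c=np.array([c[0]/n*th,c[1]/n*th,1])
    return np.array([K[0][0]*c[0]/c[2]+K[0][2],K[1][1]*c[1]/c[2]+K[1][2]])
def params(n):
    P=dict(camera_params(n));P["fish"]=(n=="wrist");return P
def blobs(im,lo,hi,amin=15):
    m=cv2.inRange(cv2.cvtColor(im,cv2.COLOR_RGB2HSV),lo,hi)
    return [c for c in sorted(cv2.findContours(m,cv2.RETR_EXTERNAL,cv2.CHAIN_APPROX_NONE)[0],key=cv2.contourArea,reverse=True) if cv2.contourArea(c)>=amin]
BLUE=((105,130,50),(122,255,255));YEL=((24,130,90),(33,255,255));AMB=((3,130,50),(13,255,230));WOOD=((8,90,100),(20,210,255))
E
python3 - <<'E'
from h import *
np.set_printoptions(precision=4,suppress=True)
T=params("top");S=params("side")
t=cv2.imread("pics/top0.png")[...,::-1].copy();s=cv2.imread("pics/side0.png")[...,::-1].copy()
for n,c in(("blue",BLUE),("yel",YEL),("amb",AMB),("wood",WOOD)):
    for nm,im in(("top",t),("side",s)):
        for b in blobs(im,*c)[:4]:
            m=cv2.moments(b);print(n,nm,cv2.boundingRect(b),m["m00"],m["m10"]/m["m00"],m["m01"]/m["m00"])
hsv=cv2.cvtColor(t,cv2.COLOR_RGB2HSV)
m=((hsv[...,1]<40)&(hsv[...,2]>150)).astype(np.uint8); m[:, :205]=0;m[:,310:]=0;m[:110]=0;m[260:]=0
pts=np.argwhere(m)[:,::-1].astype(np.float32)
def rect(pts,z):
    W=np.array([cast(T,u,v,z)[:2] for u,v in pts],np.float32)
    W=cv2.convexHull(W) ;r=cv2.minAreaRect(W);return r
print("plate",rect(pts,.012))
w=blobs(t,*WOOD)
w=[b for b in w if 360<b[...,0].mean()<420]
print("rack",[rect(b.reshape(-1,2),.035) for b in w[:2]])
for n,u,v,z in(("bluetop",387,187,.089),("purple",350,187,.05),("post",265,232,.137),("pivot",264,168,.05),("mouth",245,193,.1)):print(n,cast(T,u,v,z))
print("side",cast(S,283,101,.089),cast(S,303,172,.137),cast(S,257,180,.137))
E
```

```text
blue top (379, 182, 16, 13) 137.5 385.89454545454544 187.18060606060604
blue side (392, 0, 63, 39) 1951.5 423.607139806986 17.669399607139805
blue side (278, 99, 9, 20) 108.5 282.17818740399383 108.98924731182795
blue side (506, 34, 6, 14) 30.0 509.3277777777777 42.727777777777774
yel top (261, 229, 7, 6) 23.0 264.3115942028985 231.6086956521739
yel side (298, 172, 8, 27) 61.5 301.84010840108397 183.85094850948508
amb top (232, 180, 27, 26) 518.5 245.0118932819029 192.5329476052716
amb top (29, 187, 25, 30) 367.0 43.015894641235235 202.32379654859218
amb top (179, 158, 22, 22) 332.0 189.339859437751 168.64156626506025
amb top (468, 342, 42, 42) 252.5 480.0244224422442 359.53465346534654
amb side (242, 176, 28, 40) 286.0 254.74358974358972 190.49125874125875
amb side (205, 233, 22, 32) 216.5 214.94688221709006 242.76982294072363
amb side (258, 195, 14, 27) 37.0 267.69819819819816 203.26576576576576
amb side (482, 97, 11, 7) 27.0 487.5740740740741 101.22839506172839
wood top (369, 173, 38, 80) 1188.0 385.90684624017956 213.08150953984287
wood top (231, 177, 29, 30) 572.0 244.9277389277
[... 188 characters left out ...]
 304.56890049318247 118.8743835219031
wood side (405, 46, 39, 15) 54.5 417.223241590214 50.50152905198776
wood side (481, 90, 13, 14) 53.0 487.57232704402514 99.30817610062893
wood side (199, 184, 14, 6) 47.5 206.02807017543856 186.62807017543858
plate ((0.5887424349784851, 0.04231860488653183), (0.35797131061553955, 0.24932639300823212), 1.5902576446533203)
rack [((0.5277707576751709, -0.2728881239891052), (0.18954192101955414, 0.0629318505525589), 9.164670944213867)]
bluetop [ 0.5844 -0.2576  0.089 ]
purple [ 0.5871 -0.1795  0.05  ]
post [0.4784 0.0262 0.137 ]
pivot [0.631 0.027 0.05 ]
mouth [0.5667 0.0714 0.1   ]
side [ 0.5866 -0.2652  0.089 ] [0.4802 0.0237 0.137 ] [0.5736 0.0717 0.137 ]
```

```bash
python3 -m inch --help 2>&1 | head -5; python3 -c "
from h import *
t=cv2.imread('pics/top0.png')[110:260,200:420];s=cv2.imread('pics/side0.png')[85:255,180:345]
a=cv2.resize(t,None,fx=3,fy=3,interpolation=cv2.INTER_CUBIC)
b=cv2.resize(s,None,fx=3,fy=3)
cv2.imwrite('pics/tcrop.png',a)"
```

```text
invalid input: not JSON, or not a number
```

View pics/tcrop.png

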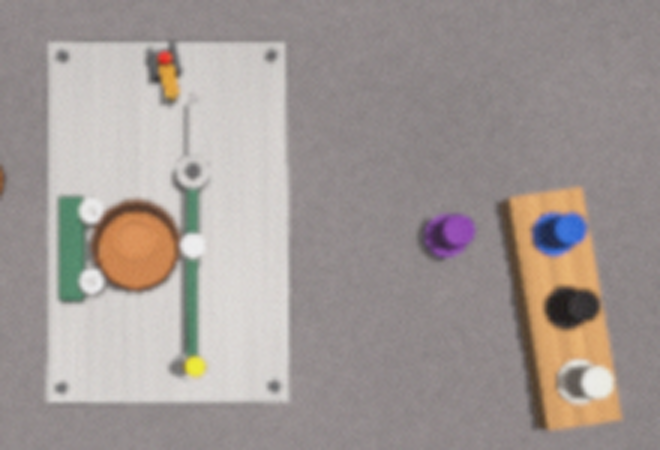

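The crop shows the plate corners at full-image (216,124), (295,124), (296,243) and (215,244), with the arm parallel to world x. The rack is turned about 9°, and its blue stopper is in the far hole. I'll move above it and look with the wrist camera.

```bash
python3 -m inch '[{"delta_pos":[0,0,0],"rotation":[0,0,6.6]},{"delta_pos":[0.0336,-0.0155,0],"rotation":[0,0,0]},{"delta_pos":[0.0336,-0.0155,0],"rotation":[0,0,0]},{"delta_pos":[0.0336,-0.0155,0],"rotation":[0,0,0]},{"delta_pos":[0.0336,-0.0155,0],"rotation":[0,0,0]}]' 0.65 40
python3 -m inch '[{"delta_pos":[0.0336,-0.0155,0],"rotation":[0,0,0]},{"delta_pos":[0.0336,-0.0155,0],"rotation":[0,0,0]},{"delta_pos":[0.0336,-0.0155,0],"rotation":[0,0,0]},{"delta_pos":[0.0336,-0.0155,0],"rotation":[0,0,0]},{"delta_pos":[0.0336,-0.0155,0],"rotation":[0,0,0]}]'
python3 -m inch '[{"delta_pos":[0.0336,-0.0155,0],"rotation":[0,0,0]},{"delta_pos":[0.0336,-0.0155,0.01],"rotation":[0,0,0]},{"delta_pos":[0.0336,-0.0155,0.01],"rotation":[0,0,0]},{"delta_pos":[0.0336,-0.0155,0.01],"rotation":[0,0,0]},{"delta_pos":[0.0336,-0.0155,0],"rotation":[0,0,0]}]'
python3 - <<'E'
from h import *
np.set_printoptions(precision=4,suppress=True)
T=params("top")
print("plate c",cast(T,255.8,183.9,.012),cast(T,255.6,124,.012),cast(T,256,243.8,.012))
s=observe();P=params("wrist");im=capture("wrist");print(s["position"],s["tool_rot"],s["time_s"])
cv2.imwrite("pics/w1.png",im[...,::-1])
for b in blobs(im,*BLUE)[:3]: print(cv2.boundingRect(b),cv2.contourArea(b))
print("pred top/flange",proj(P,np.array([.587,-.2634,.089])),proj(P,np.array([.587,-.2634,.04])))
E
```

```text
time_s: 0.65
position: [0.2802, -0.4695, 0.239]
tool_rot: [0.997, 0.08, -0.0, -0.0]
wrist_force: [0.7, -1.0, -0.1]
grip_width: 0.0552
finger_force: 0.0
time_s: 1.15
position: [0.4338, -0.366, 0.239]
tool_rot: [0.997, 0.08, -0.0, -0.0]
wrist_force: [0.2, -0.2, -0.1]
grip_width: 0.0553
finger_force: 0.0
time_s: 1.65
position: [0.5863, -0.2621, 0.2068]
tool_rot: [0.997, 0.08, -0.002, -0.001]
wrist_force: [0.0, -0.1, -0.4]
grip_width: 0.0553
finger_force: 0.0
plate c [0.5961 0.046  0.012 ] [0.7462 0.0477 0.012 ] [0.4491 0.0444 0.012 ]
[ 0.5863 -0.2621  0.2068] [ 0.9968  0.0802 -0.0016 -0.0012] 1.65
(245, 161, 31, 36) 521.5
(496, 341, 16, 43) 265.0
pred top/flange [260.3602 191.3009] [260.1128 178.8804]
```

View pics/w1.png

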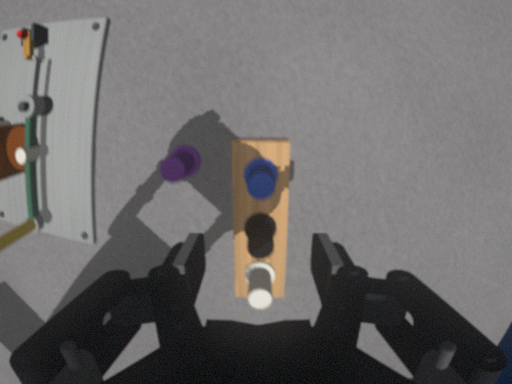

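The wrist view shows the rack upright at columns 233–290. The blue stopper's top disk is near (261,184), black is at (261,240) and white at (261,290). I'll get its position from the blob's edges.

Run:
```python
from h import *
np.set_printoptions(precision=4,suppress=True)
P=params("wrist");im=cv2.imread("pics/w1.png")[...,::-1].copy()
x=np.array([.987,.159])
b=blobs(im,*BLUE)[0].reshape(-1,2)
print("cam",-np.array(P["R"]).T@P["t"])
u=b[:,0].mean()
lo=cast(P,261,197,.089)[:2]+.013*x; hi=cast(P,261,160.8,.0375)[:2]-.018*x
print("from top edge",lo,"from flange",hi)
L=cast(P,b[:,0].min(),174,.04)[:2];R=cast(P,b[:,0].max()+1,174,.04)[:2];print("mid flange y",(L+R)/2,np.linalg.norm(L-R))
hsv=cv2.cvtColor(im,cv2.COLOR_RGB2HSV)
w=[c for c in blobs(im,*WOOD)][0].reshape(-1,2)
W=np.array([cast(P,u,v,.035)[:2] for u,v in w],np.float32);print(cv2.minAreaRect(W))
s=blobs(im,(0,0,150),(180,60,255))
for c in s[:4]:print(cv2.boundingRect(c))
```

```text
cam [ 0.6574 -0.2475  0.341 ]
from top edge [ 0.5991 -0.2591] from flange [ 0.5923 -0.2603]
mid flange y [ 0.5968 -0.2592] 0.03203734838970463
((0.5384685397148132, -0.26843947172164917), (0.18846125900745392, 0.05868140608072281), 8.702528953552246)
(38, 18, 67, 225)
(0, 28, 35, 95)
(0, 175, 27, 49)
(246, 288, 39, 23)
```

Run:
```python
from h import *
np.set_printoptions(precision=4,suppress=True)
S=params("side");T=params("top")
for X in((.5865,-.2634),(.596,-.2595)):
    for z in(.089,.065,.041): print(X,z,proj(S,np.array([*X,z])),proj(T,np.array([*X,z])))
im=cv2.imread("pics/side0.png")[...,::-1].copy();hs=cv2.cvtColor(im,cv2.COLOR_RGB2HSV)
m=cv2.inRange(hs,(100,90,30),(125,255,255));ys,xs=np.where(m[90:130,270:295]);print("side wide blue",xs.min()+270,xs.max()+270,ys.min()+90,ys.max()+90)
im=cv2.imread("pics/top0.png")[...,::-1].copy();hs=cv2.cvtColor(im,cv2.COLOR_RGB2HSV)
m=cv2.inRange(hs,(100,90,30),(125,255,255));ys,xs=np.where(m[170:200,370:400]);print("top wide blue",xs.min()+370,xs.max()+370,ys.min()+170,ys.max()+170)
s=observe();P=params("wrist");im=capture("wrist");print(s["position"],s["qvel"].max(),P["t"],np.array(params("wrist")["t"]))
w=[c for c in blobs(im,*WOOD)][0].reshape(-1,2);print("rack px",cv2.boundingRect(w))
W=np.array([cast(P,u,v,.035)[:2] for u,v in w],np.float32);print(cv2.minAreaRect(W))
print("tcp px",proj(P,s["position"]))
```

```text
(0.5865, -0.2634) 0.089 [282.8825 101.4011] [389.4831 186.111 ]
(0.5865, -0.2634) 0.065 [282.5318 108.1267] [386.6197 187.0162]
(0.5865, -0.2634) 0.041 [282.1916 114.6516] [383.872 187.885]
(0.596, -0.2595) 0.089 [279.2311 101.7384] [387.7505 182.0204]
(0.596, -0.2595) 0.065 [278.9355 108.4636] [384.9246 183.0092]
(0.596, -0.2595) 0.041 [278.6488 114.988 ] [382.2127 183.9582]
side wide blue 277 287 99 118
top wide blue 378 394 181 194
[ 0.5903 -0.2585  0.2076] 0.03686739800405462 [-0.3497  0.4946  0.4927] [-0.3522  0.4918  0.4927]
rack px (237, 147, 56, 155)
((0.5315809845924377, -0.2731502056121826), (0.1890135556459427, 0.05868352949619293), 8.757315635681152)
tcp px [258.6646 253.9767]
```

The arm was still settling, which explains the offset. I'll settle it and measure once more.

```bash
cat > rk.py <<'E'
from h import *
np.set_printoptions(precision=4,suppress=True)
s=observe();P=params("wrist");im=capture("wrist");print(s["position"],s["tool_rot"],abs(s["qvel"]).max())
w=blobs(im,*WOOD)[0].reshape(-1,2)
W=np.array([cast(P,u,v,.035)[:2] for u,v in w],np.float32);r=cv2.minAreaRect(W);print(r)
a=np.deg2rad(r[2]);x=np.array([np.cos(a),np.sin(a)]);print("blue via rack",np.array(r[0])+.06*x)
b=blobs(im,*BLUE)[0].reshape(-1,2);u=(b[:,0].min()+b[:,0].max()+1)/2
print(cast(P,u,b[:,1].max()+1,.089)[:2]+.013*x,cast(P,u,b[:,1].min(),.0375)[:2]-.018*x)
E
python3 -m inch '[{"delta_pos":[0,0,0],"rotation":[0,0,0]},{"delta_pos":[0,0,0],"rotation":[0,0,0]},{"delta_pos":[0,0,0],"rotation":[0,0,0]},{"delta_pos":[0,0,0],"rotation":[0,0,0]},{"delta_pos":[0,0,0],"rotation":[0,0,0]}]'; python3 rk.py
```

```text
time_s: 2.25
position: [0.5858, -0.2644, 0.2095]
tool_rot: [0.997, 0.08, 0.0, 0.0]
wrist_force: [-0.2, 0.1, -0.1]
grip_width: 0.0555
finger_force: 0.0
[ 0.5858 -0.2644  0.2095] [0.9968 0.0797 0.0001 0.0001] 0.003497684275963791
((0.5318290591239929, -0.27337291836738586), (0.1888885796070099, 0.05895291268825531), 8.791437149047852)
blue via rack [ 0.5911 -0.2642]
[ 0.5919 -0.2645] [ 0.5878 -0.2653]
```

```bash
python3 -m inch '[{"delta_pos":[0.003,0,0.03],"rotation":[0,0,0]},{"delta_pos":[0,0,0.035],"rotation":[0,0,0]},{"delta_pos":[0,0,0.035],"rotation":[0,0,0]},{"delta_pos":[0,0,0.02],"rotation":[0,0,0]},{"delta_pos":[0,0,0],"rotation":[0,0,0]}]'
python3 -m inch '[{"delta_pos":[0,0,0.015],"rotation":[0,0,0]},{"delta_pos":[0,0,0.0165],"rotation":[0,0,0]},{"delta_pos":[0,0,0],"rotation":[0,0,0]},{"delta_pos":[0,0,0],"rotation":[0,0,0]},{"delta_pos":[0,0,0],"rotation":[0,0,0]}]'
python3 -m inch '[{"delta_pos":[0,0,0],"rotation":[0,0,0]},{"delta_pos":[0,0,0],"rotation":[0,0,0]},{"delta_pos":[0,0,0],"rotation":[0,0,0]},{"delta_pos":[0,0,0],"rotation":[0,0,0]},{"delta_pos":[0,0,0],"rotation":[0,0,0]}]' 0 40
python3 - <<'E'
from h import *
im=capture("wrist");cv2.imwrite("pics/w2.png",im[...,::-1])
E
```

```text
time_s: 2.8
position: [0.5866, -0.2618, 0.0852]
tool_rot: [0.997, 0.08, -0.003, -0.002]
wrist_force: [-0.6, 0.0, -0.4]
grip_width: 0.0558
finger_force: 0.0
time_s: 3.3
position: [0.5898, -0.2637, 0.0587]
tool_rot: [0.997, 0.08, 0.001, 0.001]
wrist_force: [0.8, 0.0, 0.4]
grip_width: 0.0553
finger_force: 0.0
time_s: 3.8
position: [0.5897, -0.2637, 0.0586]
tool_rot: [0.997, 0.08, 0.001, 0.0]
wrist_force: [-0.3, -0.1, 4.9]
grip_width: 0.0248
finger_force: 39.3
```

View pics/w2.png

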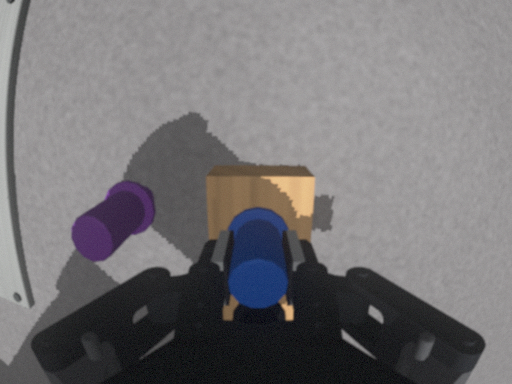

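The blue stopper is held between the pads (grip at about (258,258)), and the purple one is untouched. I'll lift and carry it to hover short of the flask, so the wrist camera sees the mouth.

```bash
python3 -m inch '[{"delta_pos":[0,0,-0.015],"rotation":[0,0,0]},{"delta_pos":[0,0,-0.035],"rotation":[0,0,0]},{"delta_pos":[0,0,-0.045],"rotation":[0,0,0]},{"delta_pos":[0,0,-0.045],"rotation":[0,0,0]},{"delta_pos":[0,0,-0.037],"rotation":[0,0,0]}]' - 50
python3 -m inch '[{"delta_pos":[0,-0.02,0],"rotation":[0,0,0]},{"delta_pos":[-0.004,-0.035,0],"rotation":[0,0,0]},{"delta_pos":[-0.004,-0.04,0],"rotation":[0,0,0]},{"delta_pos":[-0.004,-0.04,0],"rotation":[0,0,0]},{"delta_pos":[-0.004,-0.04,0],"rotation":[0,0,0]}]'
python3 -m inch '[{"delta_pos":[-0.004,-0.04,0],"rotation":[0,0,0]},{"delta_pos":[-0.004,-0.04,0],"rotation":[0,0,0]},{"delta_pos":[-0.004,-0.04,0],"rotation":[0,0,0]},{"delta_pos":[-0.004,-0.034,0],"rotation":[0,0,0]},{"delta_pos":[-0.004,-0.015,0],"rotation":[0,0,0]}]'
python3 -m inch '[{"delta_pos":[0,0,0],"rotation":[0,0,0]},{"delta_pos":[0,0,0],"rotation":[0,0,0]},{"delta_pos":[0,0,0],"rotation":[0,0,0]},{"delta_pos":[0,0,0],"rotation":[0,0,0]},{"delta_pos":[0,0,0],"rotation":[0,0,0]}]'
python3 - <<'E'
from h import *
np.set_printoptions(precision=4,suppress=True)
s=observe();P=params("wrist");im=capture("wrist");cv2.imwrite("pics/w3.png",im[...,::-1]);print(s["position"],s["tool_rot"],abs(s["qvel"]).max())
print("mouth pred",proj(P,np.array([.5708,.0707,.137])))
g=s["position"];print("seat pred on TCP axis",proj(P,g+np.array([0,0,-.02])))
for b in blobs(im,*AMB)[:3]+blobs(im,*YEL)[:2]+blobs(im,*BLUE)[:2]:print(cv2.boundingRect(b))
E
```

```text
time_s: 4.35
position: [0.5893, -0.2634, 0.2382]
tool_rot: [0.997, 0.08, 0.001, 0.001]
wrist_force: [1.1, -0.2, -0.5]
grip_width: 0.0249
finger_force: 49.1
time_s: 4.85
position: [0.5444, -0.0916, 0.2351]
tool_rot: [0.997, 0.08, -0.0, -0.0]
wrist_force: [0.9, -0.3, -1.0]
grip_width: 0.0252
finger_force: 49.2
time_s: 5.35
position: [0.4974, 0.0729, 0.2351]
tool_rot: [0.997, 0.082, -0.0, -0.0]
wrist_force: [0.2, -0.6, 0.3]
grip_width: 0.0247
finger_force: 49.2
time_s: 5.85
position: [0.4989, 0.0696, 0.2347]
tool_rot: [0.997, 0.08, -0.0, 0.0]
wrist_force: [-0.2, -0.4, -0.2]
grip_width: 0.0248
finger_force: 49.2
[0.4989 0.0696 0.2347] [ 0.9968  0.0795 -0.0001  0.    ] 0.008020309098798988
mouth pred [271.8643 109.4891]
seat pred on TCP axis [258.6148 237.8169]
(233, 75, 68, 65)
(128, 21, 56, 47)
(282, 76, 21, 38)
(295, 216, 17, 18)
(228, 208, 61, 99)
```

View pics/w3.png

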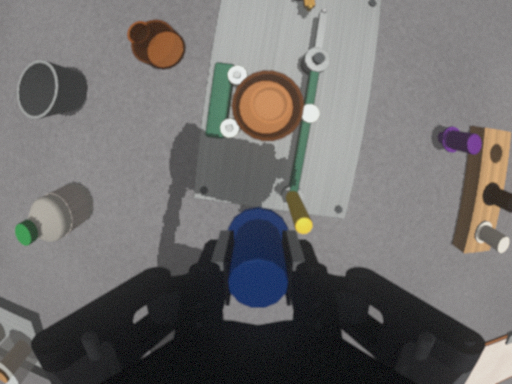

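The view shows the flask's outer ring centred near (268,105) with a brighter neck disk inside it, the post top at (303,226) and the pivot at (316,60). I'll measure the rim, the post and the stopper's offset in the grip.

Run:
```python
from h import *
np.set_printoptions(precision=4,suppress=True,linewidth=200)
P=params("wrist");im=cv2.imread("pics/w3.png")[...,::-1].copy();v=im[...,0].astype(int)
print("row105",v[105,228:308]);print("col267",v[66:146,267])
c=-np.array(P["R"]).T@P["t"];print("cam",c)
hs=cv2.cvtColor(im,cv2.COLOR_RGB2HSV)
m=cv2.inRange(hs,(0,120,20),(18,255,255));n=cv2.connectedComponentsWithStats(m)
i=n[1][105,250];print("amb wide",n[2][i],n[3][i])
for u,w,z in((267.5,105.5,.082),(267.5,105.5,.137)):print(z,cast(P,u,w,z))
print("post",cast(P,303.5,226,.137),"pivot?",cast(P,316.5,60,.06))
cv2.imwrite("pics/w3c.png",cv2.resize(im[60:150,220:315,::-1],None,fx=6,fy=6,interpolation=cv2.INTER_CUBIC))
# stopper offset: flange far edge & top near edge along tool x
g=np.array([.4989,.0696]);x=np.array([.987,.159]);zg=.2347+.0064 # grip mid z
print("st top", cast(P,258.5,306,zg+.024)[:2]+.013*x-g,"flange",cast(P,258.5,208,zg-.0275)[:2]-.018*x-g)
```

```text
row105 [ 58  68  94 117 113 110 101  95  82  79  92 131 171 183 183 185 186 184 184 185 185 189 198 196 194 195 198 198 201 202 200 201 201 201 204 202 203 203 204 201 206 203 199 204 203 200 203 203 203
 204 202 201 199 204 201 191 181 178 176 192 195 201 193 178 146 102  81  87  80  83  80  89 104 110 110 120 145 183 210 223]
col267 [170 172 168 161 140 119 116 112  90  82  78  79  85  85 114 154 182 192 196 202 199 187 177 175 189 198 199 208 200 204 203 200 200 204 201 203 204 205 203 201 204 199 207 201 201 202 201 203 202
 203 199 196 195 192 189 197 192 191 187 184 186 183 188 179 181 185 162 123  91  75  85  97 108 109 123 149 154 134 108  99]
cam [0.5661 0.081  0.3679]
amb wide [ 233   72   70   68 3113] [265.8914 107.6804]
0.082 [0.5749 0.0732 0.082 ]
0.137 [0.5732 0.0747 0.137 ]
post [0.4811 0.0285 0.137 ] pivot? [0.6325 0.0305 0.06  ]
st top [0.0032 0.0009] flange [-0.0008  0.0002]
```

View pics/w3c.png

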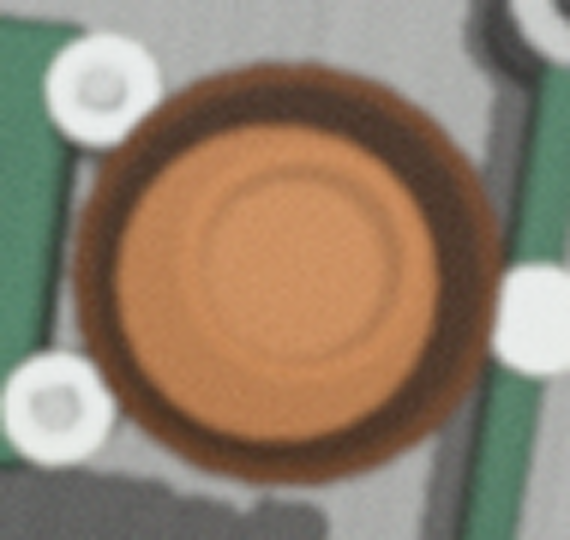

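The bore ring is centred at about (270.2,104.2), so the mouth is at about (0.574, 0.0728). I'll move over it and check before going in.

```bash
python3 -m inch '[{"delta_pos":[0.02,0.003,0],"rotation":[0,0,0]},{"delta_pos":[0.03,0.003,0],"rotation":[0,0,0]},{"delta_pos":[0.0236,0.0031,0],"rotation":[0,0,0]},{"delta_pos":[0,0,0.01],"rotation":[0,0,0]},{"delta_pos":[0,0,0.015],"rotation":[0,0,0]}]'
python3 -m inch '[{"delta_pos":[0,0,0.01],"rotation":[0,0,0]},{"delta_pos":[0,0,0.0077],"rotation":[0,0,0]},{"delta_pos":[0,0,0],"rotation":[0,0,0]},{"delta_pos":[0,0,0],"rotation":[0,0,0]},{"delta_pos":[0,0,0],"rotation":[0,0,0]}]'
python3 - <<'E'
from h import *
np.set_printoptions(precision=4,suppress=True)
s=observe();P=params("wrist");im=capture("wrist");sd=capture("side");tp=capture("top");print(s["position"],abs(s["qvel"]).max())
c=lambda a,r,q,f:cv2.resize(a[r[0]:r[1],q[0]:q[1],::-1],(400,400),interpolation=cv2.INTER_CUBIC)
cv2.imwrite("pics/m4.png",np.hstack([c(im,(140,320),(168,348),0),c(sd,(145,225),(215,295),0)]))
E
```

```text
time_s: 6.4
position: [0.5732, 0.073, 0.2096]
tool_rot: [0.997, 0.08, 0.0, 0.0]
wrist_force: [-0.4, 0.0, 0.1]
grip_width: 0.0247
finger_force: 49.2
time_s: 6.9
position: [0.5731, 0.0732, 0.1929]
tool_rot: [0.997, 0.08, 0.001, 0.0]
wrist_force: [0.8, 0.6, -1.0]
grip_width: 0.0248
finger_force: 49.2
[0.5731 0.0732 0.1929] 0.005792598537443762
```

View pics/m4.png

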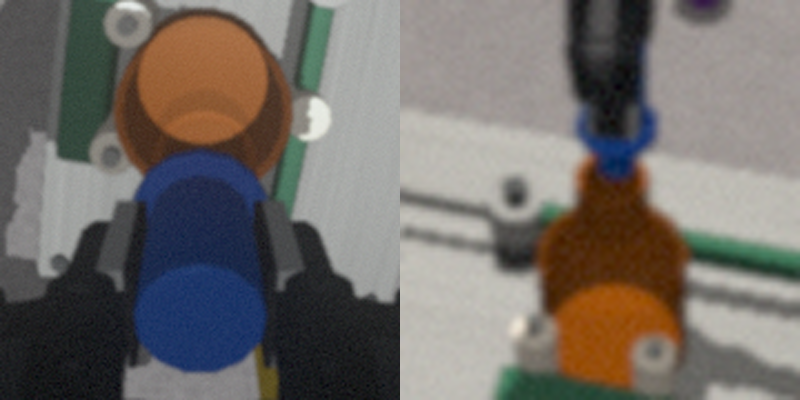

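The plug is centred above the neck: the stopper axis matches the flask axis in the wrist view, and the side view shows it about 1 mm off towards −x. I'll add +1 mm in x and insert.

```bash
python3 -m inch '[{"delta_pos":[0.001,0,0.004],"rotation":[0,0,0]},{"delta_pos":[0,0,0.005],"rotation":[0,0,0]},{"delta_pos":[0,0,0.004],"rotation":[0,0,0]},{"delta_pos":[0,0,0.003],"rotation":[0,0,0]},{"delta_pos":[0,0,0],"rotation":[0,0,0]}]'
python3 -m inch '[{"delta_pos":[0,0,0.003],"rotation":[0,0,0]},{"delta_pos":[0,0,0.003],"rotation":[0,0,0]},{"delta_pos":[0,0,0.003],"rotation":[0,0,0]},{"delta_pos":[0,0,0],"rotation":[0,0,0]},{"delta_pos":[0,0,0],"rotation":[0,0,0]}]'
```

```text
time_s: 7.55
position: [0.5732, 0.0734, 0.1752]
tool_rot: [0.997, 0.08, -0.001, -0.0]
wrist_force: [-0.5, -1.0, -0.2]
grip_width: 0.0247
finger_force: 49.2
time_s: 8.05
position: [0.5737, 0.0734, 0.167]
tool_rot: [0.997, 0.08, -0.0, 0.0]
wrist_force: [0.8, 0.8, -0.7]
grip_width: 0.0254
finger_force: 49.2
```

```bash
python3 -m inch '[{"delta_pos":[0,0,0.002],"rotation":[0,0,0]},{"delta_pos":[0,0,0.002],"rotation":[0,0,0]},{"delta_pos":[0,0,0.0015],"rotation":[0,0,0]},{"delta_pos":[0,0,0],"rotation":[0,0,0]},{"delta_pos":[0,0,0],"rotation":[0,0,0]}]'
python3 -m inch '[{"delta_pos":[0,0,0.001],"rotation":[0,0,0]},{"delta_pos":[0,0,0.0005],"rotation":[0,0,0]},{"delta_pos":[0,0,0],"rotation":[0,0,0]},{"delta_pos":[0,0,0],"rotation":[0,0,0]},{"delta_pos":[0,0,0],"rotation":[0,0,0]}]'
```

```text
time_s: 8.55
position: [0.5739, 0.0733, 0.1616]
tool_rot: [0.997, 0.08, 0.0, 0.0]
wrist_force: [1.1, -1.2, -1.3]
grip_width: 0.0248
finger_force: 49.2
time_s: 9.05
position: [0.574, 0.0733, 0.1606]
tool_rot: [0.997, 0.08, 0.0, 0.0]
wrist_force: [1.0, -1.9, 4.7]
grip_width: 0.025
finger_force: 49.3
```

Contact at the expected height (4.7 N upward), so it's seated. I'll let go, lift straight up and check.

```bash
python3 -m inch '[{"delta_pos":[0,0,0],"rotation":[0,0,0]},{"delta_pos":[0,0,0],"rotation":[0,0,0]},{"delta_pos":[0,0,0],"rotation":[0,0,0]},{"delta_pos":[0,0,0],"rotation":[0,0,0]},{"delta_pos":[0,0,0],"rotation":[0,0,0]}]' 0.6
python3 -m inch '[{"delta_pos":[0,0,-0.01],"rotation":[0,0,0]},{"delta_pos":[0,0,-0.025],"rotation":[0,0,0]},{"delta_pos":[0,0,-0.03],"rotation":[0,0,0]},{"delta_pos":[0,0,-0.02],"rotation":[0,0,0]},{"delta_pos":[0,0,-0.015],"rotation":[0,0,0]}]'
python3 -m inch '[{"delta_pos":[-0.03,0,0],"rotation":[0,0,0]},{"delta_pos":[-0.035,0,0],"rotation":[0,0,0]},{"delta_pos":[-0.015,0,0],"rotation":[0,0,0]},{"delta_pos":[0,0,0],"rotation":[0,0,0]},{"delta_pos":[0,0,0],"rotation":[0,0,0]}]'
python3 - <<'E'
from h import *
np.set_printoptions(precision=4,suppress=True)
s=observe();P=params("wrist");im=capture("wrist");sd=capture("side");print(s["position"],abs(s["qvel"]).max())
c=lambda a,r,q:cv2.resize(a[r[0]:r[1],q[0]:q[1],::-1],(400,400),interpolation=cv2.INTER_CUBIC)
cv2.imwrite("pics/w5raw.png",im[...,::-1])
cv2.imwrite("pics/m5.png",np.hstack([c(im,(10,250),(150,390)),c(sd,(145,225),(215,295))]))
for b in blobs(im,*BLUE)[:1]+blobs(im,*YEL)[:1]:print(cv2.boundingRect(b))
b=blobs(im,*YEL)[0].reshape(-1,2)
E
```

```text
time_s: 9.55
position: [0.5735, 0.0735, 0.1599]
tool_rot: [0.997, 0.08, -0.0, -0.0]
wrist_force: [0.1, 0.1, 0.3]
grip_width: 0.0513
finger_force: 0.0
time_s: 10.05
position: [0.5744, 0.0734, 0.2629]
tool_rot: [0.997, 0.08, 0.002, 0.0]
wrist_force: [0.1, -0.5, 0.0]
grip_width: 0.0513
finger_force: 0.0
time_s: 10.55
position: [0.4951, 0.0606, 0.2605]
tool_rot: [0.997, 0.08, 0.0, 0.0]
wrist_force: [0.3, -0.0, -0.6]
grip_width: 0.0512
finger_force: 0.0
[0.4951 0.0606 0.2605] 0.023938806016142483
(238, 79, 40, 41)
(283, 200, 16, 18)
```

View pics/m5.png

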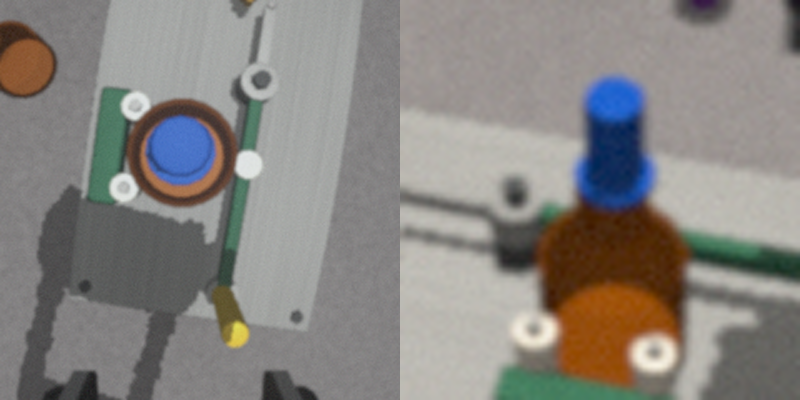

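The blue stopper sits straight with its flange on the rim and is let go. The post top is at about (292,210) in the full wrist image. I'll work out the approach to the post.

Run:
```python
from h import *
np.set_printoptions(precision=4,suppress=True)
s=observe();P=params("wrist");im=capture("wrist");tp=capture("top");print(s["position"],abs(s["qvel"]).max(),s["qpos"][5])
b=blobs(im,(24,130,150),(33,255,255))[0];(u,v),r=cv2.minEnclosingCircle(b);print(cv2.boundingRect(b),u,v,r)
hs=im[190:225,275:305];print("post",cast(P,291.6,209.8,.137),"stopper top",cast(P,257.5,97,.191))
for q in blobs(im,(0,0,215),(180,60,255))[:6]:
    (u,v),r=cv2.minEnclosingCircle(q);print(u,v,r)
```

```text
[0.4955 0.0606 0.2603] 0.007852391502879372 1.2892841272480267
(287, 203, 12, 15) 292.0 210.5 7.632268905639648
post [0.4824 0.0278 0.137 ] stopper top [0.5737 0.074  0.191 ]
298.78570556640625 108.44285583496094 7.654185771942139
223.69387817382812 122.45918273925781 7.57277250289917
231.1521759033203 73.43478393554688 7.661070346832275
502.5 340.5 10.12432861328125
489.0 235.0 6.708303928375244
```

```bash
python3 -m inch '[{"delta_pos":[0,0,0],"rotation":[0,0,8.5]},{"delta_pos":[-0.0074,0.016,0],"rotation":[0,0,0]},{"delta_pos":[-0.0074,0.0165,0],"rotation":[0,0,0]},{"delta_pos":[0,0,0.03],"rotation":[0,0,0]},{"delta_pos":[0,0,0.03],"rotation":[0,0,0]}]'
python3 -m inch '[{"delta_pos":[0,0,0.01],"rotation":[0,0,0]},{"delta_pos":[0,0,0],"rotation":[0,0,0]},{"delta_pos":[0,0,0],"rotation":[0,0,0]},{"delta_pos":[0,0,0],"rotation":[0,0,0]},{"delta_pos":[0,0,0],"rotation":[0,0,0]}]'
python3 - <<'E'
from h import *
np.set_printoptions(precision=4,suppress=True)
s=observe();P=params("wrist");im=capture("wrist");cv2.imwrite("pics/w6.png",im[...,::-1]);print(s["position"],s["tool_rot"])
for q in blobs(im,*YEL)[:2]:
    x,y,w,h=cv2.boundingRect(q);print(x,y,w,h)
    print(cast(P,x+w/2,y+h,.137)[:2]+[.008,0])
print(proj(P,np.array([*s["position"][:2],.137])))
E
```

```text
time_s: 11.25
position: [0.4816, 0.0274, 0.2003]
tool_rot: [1.0, 0.006, 0.001, 0.0]
wrist_force: [0.5, -0.0, -1.2]
grip_width: 0.0513
finger_force: 0.0
time_s: 11.75
position: [0.4813, 0.0279, 0.1915]
tool_rot: [1.0, 0.006, 0.001, 0.0]
wrist_force: [0.1, -0.6, -0.2]
grip_width: 0.0514
finger_force: 0.0
[0.4813 0.0279 0.1915] [1.     0.0062 0.0013 0.0002]
249 204 11 10
[0.4914 0.0305]
[258.4428 216.9532]
```

View pics/w6.png

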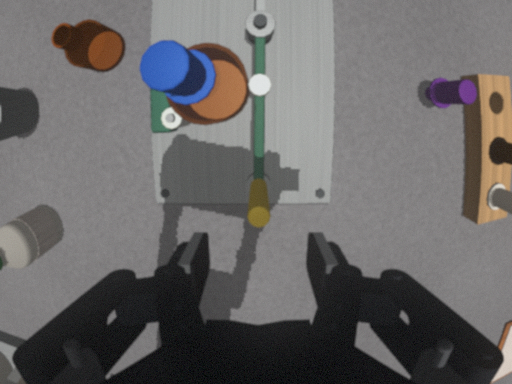

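The post top is at (259,216), exactly where I'd expect with the tool over it, and centred between the fingers. I'll descend and grip.

```bash
python3 -m inch '[{"delta_pos":[0,0,0.02],"rotation":[0,0,0]},{"delta_pos":[0,0,0.03],"rotation":[0,0,0]},{"delta_pos":[0,0,0.025],"rotation":[0,0,0]},{"delta_pos":[0,0,0.0155],"rotation":[0,0,0]},{"delta_pos":[0,0,0],"rotation":[0,0,0]}]'
python3 -m inch '[{"delta_pos":[0,0,0],"rotation":[0,0,0]},{"delta_pos":[0,0,0],"rotation":[0,0,0]},{"delta_pos":[0,0,0],"rotation":[0,0,0]},{"delta_pos":[0,0,0],"rotation":[0,0,0]},{"delta_pos":[0,0,0],"rotation":[0,0,0]}]' 0 60
```

```text
time_s: 12.3
position: [0.4787, 0.0283, 0.0977]
tool_rot: [1.0, 0.006, -0.002, -0.0]
wrist_force: [-0.0, -0.0, 0.7]
grip_width: 0.0511
finger_force: 0.0
time_s: 12.8
position: [0.4815, 0.0274, 0.1013]
tool_rot: [1.0, 0.006, 0.001, 0.001]
wrist_force: [-1.9, -3.2, 6.7]
grip_width: 0.0145
finger_force: 58.3
```

Gripped (14.5 mm on the 16 mm post). Now I'll swing it open along the arc.

```bash
python3 -m inch '[{"delta_pos":[0.0001,0.0062,0],"rotation":[0,0,-2.3]},{"delta_pos":[0.0001,0.0062,0],"rotation":[0,0,-2.3]},{"delta_pos":[0.0001,0.0062,0],"rotation":[0,0,-2.3]},{"delta_pos":[0.0001,0.0062,0],"rotation":[0,0,-2.3]},{"delta_pos":[0.0001,0.0062,0],"rotation":[0,0,-2.3]}]'
python3 -m inch '[{"delta_pos":[0.0001,0.0062,0],"rotation":[0,0,-2.3]},{"delta_pos":[0.0001,0.0062,0],"rotation":[0,0,-2.3]},{"delta_pos":[0.0001,0.0062,0],"rotation":[0,0,-2.3]},{"delta_pos":[0.0001,0.0062,0],"rotation":[0,0,-2.3]},{"delta_pos":[0.0001,0.0062,0],"rotation":[0,0,-2.3]}]'
python3 -m inch '[{"delta_pos":[0,0,0],"rotation":[0,0,0]},{"delta_pos":[0,0,0],"rotation":[0,0,0]},{"delta_pos":[0,0,0],"rotation":[0,0,0]},{"delta_pos":[0,0,0],"rotation":[0,0,0]},{"delta_pos":[0,0,0],"rotation":[0,0,0]}]'
python3 - <<'E'
from h import *
np.set_printoptions(precision=4,suppress=True)
T=params("top");im=capture("top")
for n,c in(("y",YEL),("blue",BLUE)):
    for b in blobs(im,*c,amin=8)[:2]: m=cv2.moments(b);u,v=m["m10"]/m["m00"],m["m01"]/m["m00"];print(n,u,v,cast(T,u,v,.137 if n=="y" else .19))
p=observe()["position"];pv=np.array([.6355,.0295])
print(p,"angle est",np.arctan2(pv[1]-p[1],pv[0]-p[0]))
E
```

```text
time_s: 13.3
position: [0.4843, -0.0018, 0.1012]
tool_rot: [0.994, 0.107, 0.001, -0.001]
wrist_force: [-4.1, 9.3, 9.9]
grip_width: 0.0145
finger_force: 59.1
time_s: 13.8
position: [0.4932, -0.0313, 0.1011]
tool_rot: [0.979, 0.206, 0.0, -0.001]
wrist_force: [-6.6, 6.4, 11.5]
grip_width: 0.0147
finger_force: 59.1
time_s: 14.3
position: [0.4931, -0.0311, 0.1012]
tool_rot: [0.979, 0.205, 0.0, -0.001]
wrist_force: [-5.8, 5.6, 11.9]
grip_width: 0.0146
finger_force: 59.2
blue 244.40344403444033 189.42927429274292 [0.5674 0.0717 0.19  ]
[ 0.4931 -0.0311  0.1012] angle est 0.4023777802067489
```

The chord swung is about 60 mm, or 0.387 rad, with a spring reaction of about 8 N. A quick numeric check that the stopper and flask haven't shifted, then I'll hand in.

Run:
```python
from h import *
im=capture("side")
for b in blobs(im,*BLUE): 
    x,y,w,h=cv2.boundingRect(b)
    if 230<x<290: print("blue",x,y,w,h,cv2.fitEllipse(b))
for b in blobs(im,*AMB)[:3]: print("amb",cv2.boundingRect(b))
s=observe();print(abs(s["qvel"]).max(),s["finger_force"],s["time_s"])
```

```text
blue 251 161 15 26 ((257.5283203125, 174.7084503173828), (12.950328826904297, 27.815847396850586), 178.22508239746094)
amb (242, 186, 29, 33)
amb (415, 80, 78, 24)
amb (205, 233, 23, 36)
0.001968194041861772 59.21648025512695 14.4
```

Unmoved: the stopper is at (257.5,174), rows 161–187, the same as before, and upright.

```bash
python3 -c "
from station import hand_in
print(hand_in())"
```

```text
the job is handed in; nothing more can be done
None
```

I set the blue stopper home in the flask's neck and let go, then swung the clamp arm open to about 0.39 rad (from tool travel; pawl not checked by camera) and handed in still holding it; no verdict was returned.

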